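# Put a coin holder back in its place in the display rack

## Robot

A 7-joint arm with a two-finger parallel gripper is mounted at the origin on the work surface. World frame = base frame: x ahead of the robot, y to its left, z up, the work surface at z = 0. Lengths are in mm, angles in rad, forces in N, time in s.
With the tool pointing down it reaches from about 400 to 875 mm from the base axis. Payload 4.4 kg.
Tool frame: the origin (TCP) lies midway between the tips of the shut fingers; the grasp point (between the pads) lies grasp_offset behind it (grasp_offset is the distance from the TCP to the grasp point, in mm); z points along the fingers, y is the line along which they close (so a half turn about z gives the same grasp; the last joint's range is limited). The gripper opens to 85 mm and grips with 20 to 120 N. Pads are 22 mm wide; open, the fingers measure 114 mm over their backs; the gripper's body (76 mm by 85 mm) begins 54 mm behind the grasp point. The pads swing forward as they close: fully open they stand 13 mm farther back than shut.
Start: joints at [1.239, 0.628, 0.038, 1.517, -0.027, 0.996, -0.02], TCP at [170.772, -627.18, 198.613] pointing down, gripper open.
Joint ranges: [-3.06, 3.06], [-0.37, 2.12], [-1.25, 1.32], [0.18, 2.47], [-1.1, 4.24], [0.23, 1.98], [-2.94, 2.94]. Speed limits (rad/s): [2.57, 2.57, 3.14, 3.14, 3.14, 3.14, 3.14].

## Interface

Orientations are given as [roll, pitch, yaw] about the fixed x, y, z axes, in that order (R = Rz(yaw) Ry(pitch) Rx(roll)).
In Python, from cell import * gives the robot as it stands. The module is installed in compiled form; this text tells all that it offers.
- The arm moves only by the shell command python3 -m jog 'ROWS'. ROWS is a JSON object of lists of equal length, an entry for each row: "angular": the turn, a rotation vector about the tool's x, y, z in degrees, a list of three; "travel": the shift along the tool's x, y, z in cm, a list of three; "fingers": the closure, from 0 (fully open) to 1 (shut). In form: {"angular": [[rx, ry, rz], ...], "travel": [[tx, ty, tz], ...], "fingers": [fingers, ...]}. A call has 1 to 5 rows; each row is the pose to reach, as a shift and turn from the pose commanded when the call began, along the tool's axes at that moment; what a row does not reach only later rows make up. A row lasts 1/8 s, in which the tool goes at most 62.5 mm and 10.7 degrees, less where a joint would pass 70% of its speed; a pose out of reach is approached as far as the arm can. A call with a gripper value outside its range is refused whole. The fingers move at their own pace and stop on an object; the grip force is fixed at half the most. Time passes only in rows, so rows that repeat a pose let the fingers close. It gives the time, the measured TCP pose, the force and the opening at its end, in the units of the state.
- read_state(): the state, without advancing time (a new reading comes with each control period).
- get_image(name): name is "scene" or "top" or "wrist"; returns the picture (480x640x3 uint8, red, green, blue); there is no depth.
- camera_model(name): a dict with "mtx" (3x3 intrinsics, pixels), "T" (4x4, takes a point from camera to world coordinates). Camera axes: x right, y down, z forward; pixel columns grow to the right and rows downward; lengths in mm; the calibration is good to about 2 mm. A picture is of the moment at which its call begins: read the wrist's pose just before it. camera_model takes no time and is no camera call; for the wrist camera it gives the pose at the moment of the call.
- finish_job(): hands the job in, once; it reports no verdict.
The state is a dict: "clock": time; "qpos": joint angles; "qd": joint speeds; "tau": joint torques, N m; "eef_pos": TCP position; "tool_rot": TCP orientation; "force": force on the tool from outside, world axes, zero at the start; "torque": the same for the moment, N m; "width": finger opening in mm.
Only numpy, scipy, OpenCV 4.12 (cv2) and the standard library are available. Lean on these libraries where they do the work, as an engineer would, in place of code of your own. Each camera call takes 0.05 s, during which the arm holds its last target. There are 200 camera calls.

## Task

The customer has finished looking at the coin holder on the small single stand: lift it out and put it back in the long display rack, in the empty place between the two holders standing there. Lower it gently into the groove while you hold it, until its foot rests on the groove's bottom, with its coin facing the same way as theirs, then let go. Leave the other two holders and the things around them where they are.

Things in the scene. Friction and masses are not known exactly. Their poses are not given: they have to be found in the camera images.
- holder: the coin holder to put back: a flat clear hard plastic slab with a white insert and a silver coin, a blank paper label along its top; 8 mm thick (its x), 60 mm wide (its y), 86 mm tall (its z), about 60 g; starts standing upright in the small single stand, free to be pulled straight up. Origin: centre of its underside (foot). x points out of its coin side, z up
- front_edge (a point): the middle of the lower edge of the holder's front (coin) face: at foot height, 4 mm in front (+x) of its mid-plane
- stand: small fixed wooden block, 62 mm deep (x), 82 mm wide (y), 30 mm tall, with one groove along y in its top: 10 mm wide, 68 mm long, 20 mm deep, its mouth flared like the rack's; the groove's floor is 10 mm above the table. Origin: centre of its underside, on the groove's mid-plane. It stands on the robot's side of the rack, on the left or on the right
- rack: long fixed wooden display rack, 90 mm deep (x), 300 mm wide (y), 30 mm tall, with one straight upright groove along y in its top: 10 mm wide, 284 mm long, 20 mm deep; the top 6 mm flare out to a mouth 16 mm wide. Origin: centre of its underside, on the groove's mid-plane. Its +x is the customers' side, to which the coins face
- groove (a point): middle of the groove's bottom in the rack, 10 mm above the table and 20 mm below the rack's top; x across the groove, y along it
- left_holder: holder of the same size as the first, with a copper coin, standing loose in the rack's groove at the rack's +y side of the empty place. Origin: centre of its underside; x out of its coin side
- right_holder: holder of the same size, with a brass-coloured coin, standing loose in the rack's groove at the rack's -y side of the empty place. The empty place between the two is 88 to 100 mm long. Origin: centre of its underside; x out of its coin side
- scale: bystander: flat black pocket scale with a steel pan, 75 x 125 x 21 mm, loose. Origin: centre of its underside
- loupe: bystander: round black magnifier with a glass dome, 68 mm across, 37 mm tall, loose. Origin: centre of its underside
- tube: bystander: clear coin jar with a white cap, 42 mm across, 85 mm tall, loose and upright. Origin: centre of its underside
- flips: bystander: stack of white square card coin holders, 52 x 52 x 24 mm, loose. Origin: centre of its underside
There are look-alikes about, which are no part of the job. Leave any green look-alike of the holder alone. What is shaped like the right_holder but blue is not meant.

How it is judged:
By the outcome, as a careful person would: the job done as asked, in the order asked, and still so for the second after the job is handed in, with the robot touching nothing.
It also fails if it takes over 42 s, if anything falls off the work surface, if the arm or the gripper's body presses on something with over 40 N, if the wrist force passes 120 N, or if a joint passes its speed limit or range.

## Working session

There is one attempt and no reset: what is moved stays moved. The work goes in short steps, Python scripts to look and compute and a shell command to move; the robot and the scene stay as the last step left them, time stands still between calls to the robot, and variables do not carry over. Pictures are saved under pics/ and viewed, on a budget of 10 in all, crops included, one or two more only if the job needs it, and the job is handed in when it is done.

```bash
mkdir -p pics
python3 - <<'E'
from cell import *
import cv2
print(read_state())
for n in ("scene","top"):
    im=get_image(n); cv2.imwrite(f"pics/{n}0.png",im[:,:,::-1]); m=camera_model(n); print(n,m)
print(grasp_offset if 'grasp_offset' in globals() else None)
E
```

```text
{'clock': 0.0, 'qpos': array([ 1.23914744,  0.62931517,  0.03846192,  1.51840558, -0.02703225,
        0.99627821, -0.02000024]), 'qd': array([-1.04550159e-03,  2.53929511e-04,  2.64579771e-04,  9.63250746e-04,
       -1.43671458e-03, -6.76723776e-04,  6.42167111e-05]), 'tau': array([ 3.16565083e-04, -5.63387489e+01,  1.22654099e+00, -1.93441415e+01,
        1.11181301e-02,  1.03846935e-02,  3.24771395e-05]), 'eef_pos': array([ 170.6150166 , -626.48544319,  197.69753999]), 'tool_rot': array([-3.13970471e+00,  8.71080295e-06,  2.65814093e-01]), 'force': array([-0.16102096, -0.42349711,  0.05759144]), 'torque': array([-0.02991017, -0.04826891,  0.00969912]), 'width': 85.58119337302153}
scene {'mtx': array([[490.37987545,   0.        , 311.74367353],
       [  0.        , 490.37987545, 240.31444736],
       [  0.        ,   0.        ,   1.        ]]), 'T': array([[ 6.08784015e-01,  5.73577848e-01, -5.48078895e-01,
         1.09672466e+03],
       [ 7.93301884e-01, -4.33721082e-01,  4.27268233e-01,
        -3.97870916e+02],
       [ 7.35822241e-03, -6.94906091e-01, -7.19062850e-01,
         7.08016006e+02],
       [ 0.00000000e+00,  0.00000000e+00,  0.00000000e+00,
         1.00000000e+00]])}
top {'mtx': array([[461.99090587,   0.        , 325.33375976],
       [  0.        , 461.99090587, 240.24969727],
       [  0.        ,   0.        ,   1.        ]]), 'T': array([[ 1.71731998e-02, -9.97593250e-01,  6.71772942e-02,
         5.39171242e+02],
       [-9.99728818e-01, -1.81891540e-02, -1.45411418e-02,
         1.74339939e+01],
       [ 1.57280430e-02, -6.69093590e-02, -9.97635087e-01,
         1.09778017e+03],
       [ 0.00000000e+00,  0.00000000e+00,  0.00000000e+00,
         1.00000000e+00]])}
18.700000000000003
```

View pics/scene0.png

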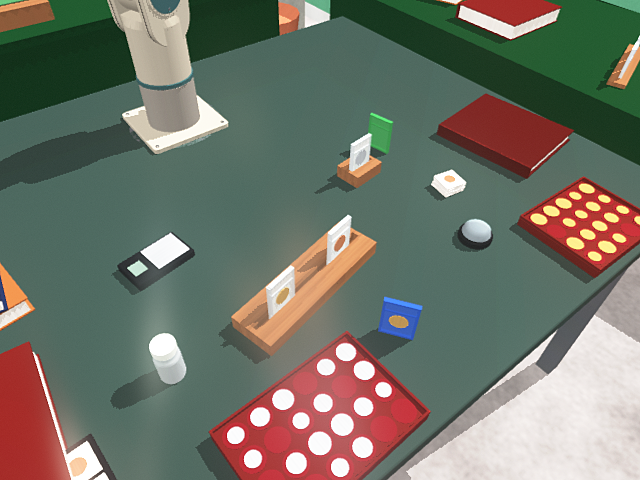

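View pics/top0.png

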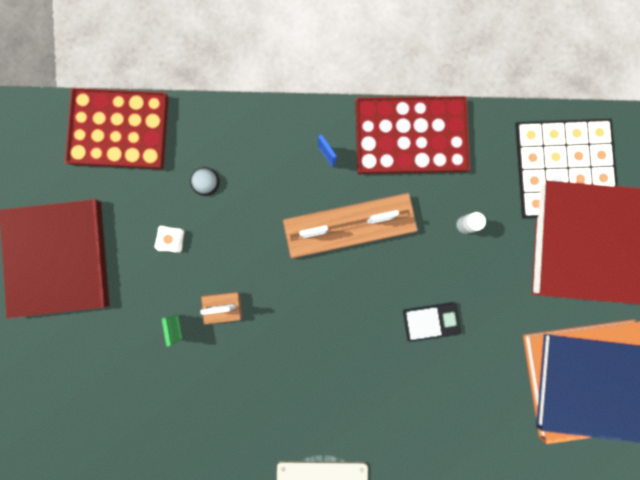

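The scene shows the stand at about (360,170) with the green look-alike behind it. The rack is around (305,285), with brass and copper coins facing the camera (+x). In the top view the stand is at (220,308) and the rack at (350,226), with its holders at (314,231) and (384,216). Next I'll enlarge both from the top view.

Run:
```python
import cv2,numpy as np
im=cv2.imread("pics/top0.png")
a=cv2.resize(im[186:264,277:424],None,fx=5,fy=5,interpolation=cv2.INTER_CUBIC)   # 735x390
b=cv2.resize(im[288:328,150:250],None,fx=5,fy=5,interpolation=cv2.INTER_CUBIC)   # 500x200
c=np.zeros((595,740,3),np.uint8); c[:390,:735]=a; c[392:592,:500]=b
cv2.imwrite("pics/crop1.png",c)
s=cv2.imread("pics/scene0.png")
cv2.imwrite("pics/crop2.png",cv2.resize(s[105:195,325:405],None,fx=6,fy=6,interpolation=cv2.INTER_CUBIC))
```

```text
(no output)
```

View pics/crop1.png

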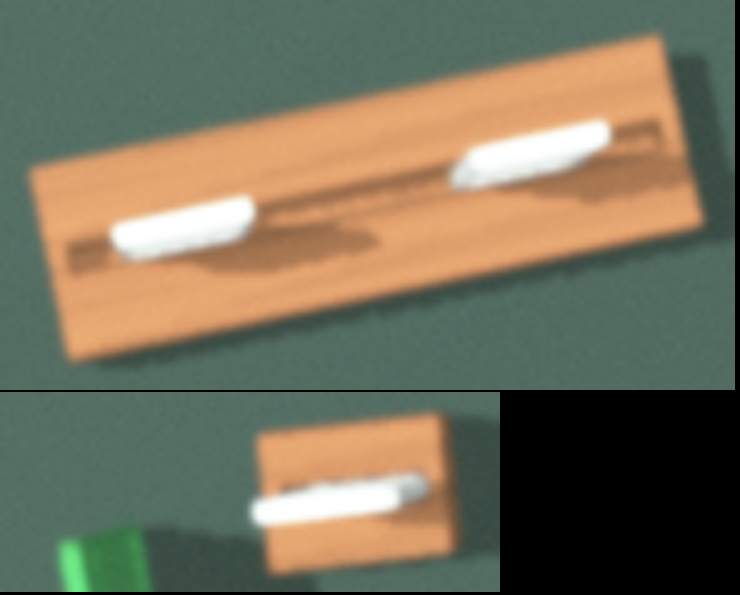

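View pics/crop2.png

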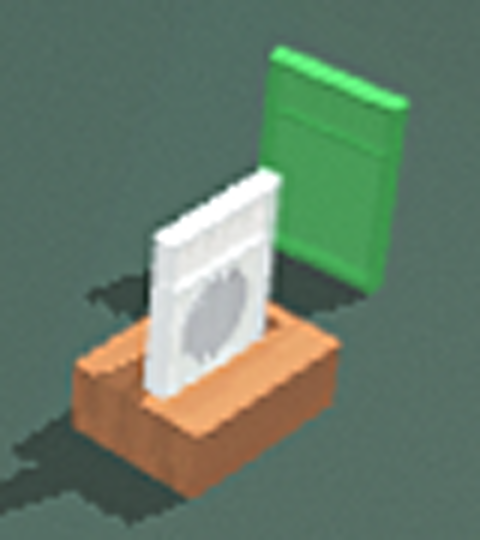

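The silver coin faces the scene camera (customers' side), the same way as the rack's coins, so no half turn is needed. Top-crop pixels:
- **Rack corners:** (30,168), (660,35), (704,225), (70,362).
- **Stand corners:** (257,434), (439,413), (450,552), (268,575).

```bash
cat > h.py <<'E'
from cell import *
import numpy as np, cv2
from scipy.spatial.transform import Rotation as R
def ray(m,px,z):
    px=np.atleast_2d(np.array(px,float)); d=np.c_[px,np.ones(len(px))]@np.linalg.inv(m["mtx"]).T@m["T"][:3,:3].T
    c=m["T"][:3,3]; return c+d*((z-c[2])/d[:,2])[:,None]
def proj(m,P):
    P=np.atleast_2d(np.array(P,float)); q=(P-m["T"][:3,3])@m["T"][:3,:3]; q=q@m["mtx"].T; return q[:,:2]/q[:,2:]
def fit(L,W): # local Nx2, world Nx2 -> x,y,yaw,rms
    L=np.array(L,float);a,b=L.mean(0),W.mean(0);l,w=L-a,W-b
    t=np.arctan2((l[:,0]*w[:,1]-l[:,1]*w[:,0]).sum(),(l*w).sum()); M=np.array([[np.cos(t),-np.sin(t)],[np.sin(t),np.cos(t)]])
    p=b-M@a; return np.r_[p,t],np.abs(W-(L@M.T+p)).max()
def loc(pose,W):
    t=pose[2];M=np.array([[np.cos(t),-np.sin(t)],[np.sin(t),np.cos(t)]]);return (np.atleast_2d(W)[:,:2]-pose[:2])@M
E
python3 - <<'E'
from h import *
np.set_printoptions(suppress=True,precision=2)
m=camera_model("top")
u=lambda p,o,s=5:(np.array(p)+.5)/s-.5+o
rc=ray(m,u([(30,168),(660,35),(704,225),(70,362)],(277,186)),30)[:,:2]
rack,e=fit([(45,150),(45,-150),(-45,-150),(-45,150)],rc);print("rack",rack,np.degrees(rack[2]),e)
sc=ray(m,u([(257,42),(439,21),(450,160),(268,183)],(150,288)),30)[:,:2]
st,e=fit([(31,41),(31,-41),(-31,-41),(-31,41)],sc);print("stand",st,np.degrees(st[2]),e)
print("L top ends",loc(rack,ray(m,u([(110,235),(255,208)],(277,186)),96)))
print("R top ends",loc(rack,ray(m,u([(470,165),(610,135)],(277,186)),96)))
print("held top ends",loc(st,ray(m,u([(252,120),(402,104)],(150,288)),96)))
s=camera_model("scene"); v=lambda p:u(p,(325,105),6)
print("held top scene",loc(st,ray(s,v([(163,240),(275,178)]),96)))
print("stand scene",loc(st,ray(s,v([(75,368),(195,437),(340,345)]),30)))
g=ray(s,v([(265,240),(382,290)]),0);print("green base",g,loc(st,g)); print("green top",loc(st,ray(s,v([(278,50),(405,102)]),86)))
print("stand/held",st, "topcam green",loc(st,ray(m,u([(60,153),(138,135)],(150,288)),86)))
E
```

```text
rack [647.65 -54.95   0.23] 13.154037761823247 1.1364996501993119
stand [451.78 239.28   0.13] 7.264923763486152 1.6130612953053856
L top ends [[  1.69 118.92]
 [  0.02  54.77]]
R top ends [[  -1.21  -41.05]
 [  -1.16 -103.92]]
held top ends [[  0.53  29.57]
 [  0.21 -34.76]]
held top scene [[ -0.06 -31.84]
 [  2.45  26.62]]
stand scene [[-28.17 -43.48]
 [ 30.7  -42.02]
 [ 32.28  39.04]]
green base [[380.53 336.41   0.  ]
 [434.88 350.99   0.  ]] [[-58.4  105.36]
 [ -2.64 112.94]]
green top [[-63.51 107.17]
 [ -5.27 113.93]]
stand/held [451.78 239.28   0.13] topcam green [[ -4.99 115.51]
 [ -1.02  81.52]]
```

```bash
cat > to.py <<'E'
import sys
from h import *
x,y,z,yaw=map(float,sys.argv[1:5])
s=read_state(); Q=R.from_euler("xyz",s["tool_rot"]); T=R.from_euler("xyz",[np.pi,0,np.radians(yaw)])
print("t",round(s["clock"],2),"pos",s["eef_pos"].round(1),"rpy",np.degrees(s["tool_rot"]).round(2),"F",s["force"].round(1),"w",round(s["width"],1))
print("travel cm",(Q.inv().apply(np.array([x,y,z])-s["eef_pos"])/10).round(2),"ang deg",np.degrees((Q.inv()*T).as_rotvec()).round(2))
E
python3 to.py 400 -430 220 55
```

```text
t 0.1 pos [ 170.6 -626.6  197.8] rpy [-179.91   -0.     15.22] F [ 0.6 -0.9 -0.5] w 85.5
travel cm [ 27.3  -12.95  -2.2 ] ang deg [-9.000e-02 -3.000e-02 -3.978e+01]
```

```bash
python3 -m jog '{"angular":[[0,0,-8],[0,0,-16],[0,0,-24],[0,0,-32],[0,0,-40]],"travel":[[5.5,-2.6,-0.5],[11,-5.2,-1],[16.4,-7.8,-1.5],[21.9,-10.4,-2],[27.3,-13,-2.2]],"fingers":[0,0,0,0,0]}'; python3 to.py 530 -100 220 80
```

```text
clock: 0.72
eef_pos: [401.3, -428.6, 220.7]
tool_rot: [3.141, 0.0, 0.968]
force: [0.4, -0.4, -0.1]
width: 85.3
t 0.72 pos [ 401.3 -428.6  220.7] rpy [179.99   0.    55.49] F [ 0.4 -0.4 -0.1] w 85.3
travel cm [34.37 -8.02  0.07] ang deg [ 1.000e-02  1.000e-02 -2.451e+01]
```

```bash
python3 -m jog '{"angular":[[0,0,-5],[0,0,-10],[0,0,-15],[0,0,-20],[0,0,-25]],"travel":[[6,-1.4,0],[12,-2.8,0],[18,-4.2,0],[24,-5.6,0],[30,-7,0]],"fingers":[0,0,0,0,0]}'; python3 to.py 452 150 220 97.3
```

```text
clock: 1.35
eef_pos: [513.9, -141.9, 220.5]
tool_rot: [-3.141, 0.0, 1.403]
force: [1.2, -0.2, 0.3]
width: 85.5
t 1.35 pos [ 513.9 -141.9  220.5] rpy [-1.7999e+02  1.0000e-02  8.0380e+01] F [ 1.2 -0.2  0.3] w 85.5
travel cm [ 27.75 -10.98   0.04] ang deg [-1.000e-02  1.000e-02 -1.692e+01]
```

```bash
python3 -m jog '{"angular":[[0,0,-3.4],[0,0,-6.8],[0,0,-10.2],[0,0,-13.6],[0,0,-17]],"travel":[[5.6,-2.2,0],[11.1,-4.4,0],[16.7,-6.6,0],[22.2,-8.8,0],[27.8,-11,0]],"fingers":[0,0,0,0,0]}'; python3 to.py 451.8 237 220 97.3
```

```text
clock: 1.98
eef_pos: [451.8, 150.5, 220.6]
tool_rot: [3.142, 0.0, 1.698]
force: [1.4, 0.3, 0.4]
width: 85.4
t 1.98 pos [451.8 150.5 220.6] rpy [1.800e+02 1.000e-02 9.731e+01] F [1.4 0.3 0.4] w 85.4
travel cm [8.58 1.1  0.05] ang deg [0.   0.01 0.01]
```

```bash
python3 -m jog '{"angular":[[0,0,0],[0,0,0],[0,0,0]],"travel":[[5,0.7,0],[8.6,1.1,0],[8.6,1.1,0]],"fingers":[0,0,0]}'
python3 - <<'E'
from h import *
m=camera_model("wrist"); s=read_state(); im=get_image("wrist"); np.savez("w1.npz",T=m["T"],K=m["mtx"]); cv2.imwrite("pics/w1.png",im[:,:,::-1])
print(s["eef_pos"],m["T"].round(3),m["mtx"][0])
print(proj(m,[[452,237,96]]))
E
```

```text
clock: 2.35
eef_pos: [451.5, 239.1, 220.5]
tool_rot: [-3.141, -0.002, 1.703]
force: [0.1, 0.1, 0.1]
width: 85.2
[451.54342225 239.121852   220.45618517] [[ 9.91000e-01  1.27000e-01  3.50000e-02  4.42332e+02]
 [ 1.32000e-01 -9.53000e-01 -2.73000e-01  3.09355e+02]
 [-2.00000e-03  2.75000e-01 -9.61000e-01  3.96633e+02]
 [ 0.00000e+00  0.00000e+00  0.00000e+00  1.00000e+00]] [386.34345228   0.         318.9969309 ]
[[319.63650791 220.3535312 ]]
```

View pics/w1.png

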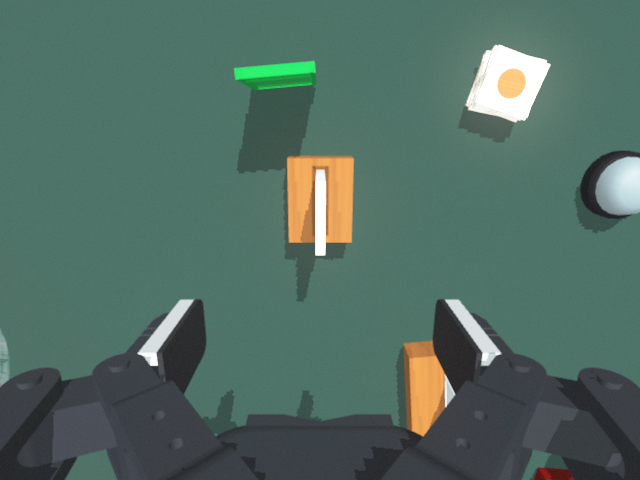

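Wrist picture: the holder's top runs from (321,170) to (320.5,255), at columns 315–326. The stand's corners are (288,157), (353,157), (352,242), (289,242).

```bash
python3 - <<'E'
from h import *
d=np.load("w1.npz");m=dict(T=d["T"],mtx=d["K"])
h=ray(m,[(321,170),(320.5,255)],96);print(h,h.mean(0),np.degrees(np.arctan2(*(h[0]-h[1])[[0,1]])))
sc=ray(m,[(353,157),(352,242),(289,242),(288,157)],30)[:,:2]
st,e=fit([(31,41),(31,-41),(-31,-41),(-31,41)],sc);print("stand",st,np.degrees(st[2]),e)
E
python3 to.py 452 237.5 60 97.3
```

```text
[[447.75111562 276.73811814  96.        ]
 [456.57625175 208.1069691   96.        ]] [452.16368368 242.42254362  96.        ] -7.327335709859398
stand [4.52380318e+02 2.40392178e+02 1.33184873e-01] 7.630931123903832 0.7506477167040657
t 2.4 pos [451.9 236.5 220.2] rpy [-1.7995e+02  1.0000e-02  9.7380e+01] F [ 0.7 -1.  -0.2] w 85.7
travel cm [ 0.1   0.04 16.02] ang deg [-0.05  0.01  0.08]
```

```bash
python3 -m jog '{"angular":[[0,0,0],[0,0,0],[0,0,0],[0,0,0],[0,0,0]],"travel":[[0.1,0,5],[0.1,0,10],[0.1,0,14.6],[0.1,0,16.6],[0.1,0,16.6]],"fingers":[0,0,0,0,0]}'; python3 -m jog '{"angular":[[0,0,0],[0,0,0],[0,0,0],[0,0,0],[0,0,0]],"travel":[[0,0,0],[0,0,0],[0,0,0],[0,0,0],[0,0,0]],"fingers":[0.5,0.8,1,1,1]}';python3 -m jog '{"angular":[[0,0,0],[0,0,0],[0,0,0],[0,0,0]],"travel":[[0,0,0],[0,0,0],[0,0,0],[0,0,0]],"fingers":[1,1,1,1]}'; python3 to.py 452 237.5 160 97.3
```

```text
clock: 3.02
eef_pos: [451.4, 234.1, 53.2]
tool_rot: [-3.138, 0.003, 1.695]
force: [-0.2, -0.5, -0.0]
width: 85.6
clock: 3.65
eef_pos: [452.9, 236.8, 55.2]
tool_rot: [3.14, -0.0, 1.697]
force: [0.1, 0.5, 5.6]
width: 5.5
clock: 4.15
eef_pos: [452.9, 236.7, 55.2]
tool_rot: [3.141, 0.0, 1.697]
force: [-1.0, -1.8, 6.2]
width: 5.2
t 4.15 pos [452.9 236.7  55.2] rpy [179.94   0.    97.23] F [-1.  -1.8  6.2] w 5.2
travel cm [  0.09  -0.06 -10.48] ang deg [ 0.06  0.   -0.07]
```

```bash
python3 -m jog '{"angular":[[0,0,0],[0,0,0],[0,0,0],[0,0,0],[0,0,0]],"travel":[[0,0,-1],[0,0,-2],[0,0,-4],[0,0,-8],[0,0,-11.5]],"fingers":[1,1,1,1,1]}';  python3 -m jog '{"angular":[[0,0,0],[0,0,0]],"travel":[[0,0,0],[0,0,0]],"fingers":[1,1]}'
python3 - <<'E'
from h import *
m=camera_model("wrist"); im=get_image("wrist"); s=read_state(); np.savez("w2.npz",T=m["T"],K=m["mtx"]); 
i2=get_image("scene"); c=cv2.resize(i2[60:200,300:420],None,fx=3.4,fy=3.4,interpolation=cv2.INTER_CUBIC)
a=cv2.resize(im[100:480,140:500],None,fx=1.05,fy=1.05)
H=max(a.shape[0],c.shape[0]);o=np.zeros((H,a.shape[1]+c.shape[1],3),np.uint8);o[:a.shape[0],:a.shape[1]]=a;o[:c.shape[0],a.shape[1]:]=c
print(o.shape,a.shape); cv2.imwrite("pics/w2.png",o[:,:,::-1]); print(s["eef_pos"],s["tool_rot"],s["force"],s["width"])
E
```

```text
clock: 4.78
eef_pos: [452.3, 236.7, 171.4]
tool_rot: [3.141, -0.0, 1.697]
force: [-0.2, -0.4, -0.7]
width: 5.5
clock: 5.03
eef_pos: [452.0, 236.1, 169.4]
tool_rot: [-3.141, 0.001, 1.697]
force: [0.5, -0.2, -1.0]
width: 5.7
(476, 786, 3) (399, 378, 3)
[451.68697038 236.00046778 168.9240471 ] [-3.14002931e+00  8.33297535e-04  1.69689069e+00] [ 1.40245927 -0.96491993 -0.42421031] 5.883504877625154
```

View pics/w2.png

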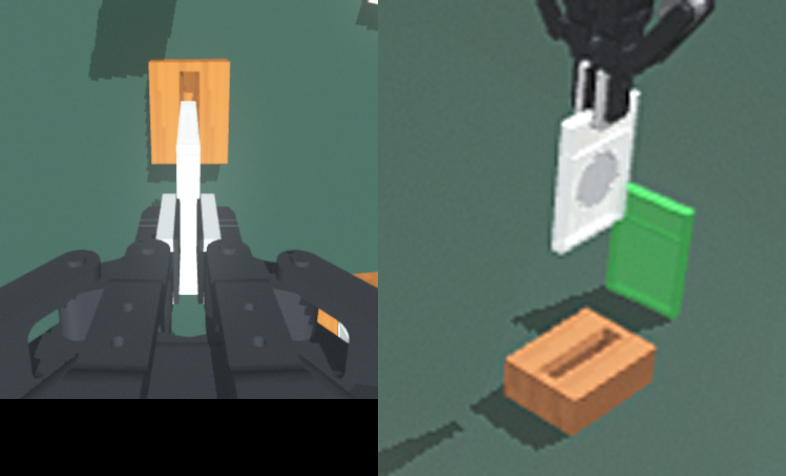

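The holder hangs upright in the pads with its coin towards the scene camera, and the stand is empty. Next I carry it over the rack.

```bash
python3 to.py 646 -48 180 103.15
```

```text
t 5.12 pos [451.6 236.  168.7] rpy [-1.7988e+02  5.0000e-02  9.7230e+01] F [-0.1 -0.  -0.7] w 5.9
travel cm [-30.63  15.71  -1.14] ang deg [-0.12  0.04 -5.92]
```

```bash
python3 -m jog '{"angular":[[0,0,0],[0,0,-1],[0,0,-2],[0,0,-3],[0,0,-4]],"travel":[[-2,1,-1],[-6,3,-1.2],[-11,5.6,-1.2],[-16,8.2,-1.2],[-21,10.8,-1.2]],"fingers":[1,1,1,1,1]}';  python3 -m jog '{"angular":[[0,0,-1],[0,0,-1.9],[0,0,-1.9],[0,0,-1.9],[0,0,-1.9]],"travel":[[-4.5,2,0],[-7.5,4,0],[-8.8,5,0],[-9.3,5.3,0],[-9.3,5.3,0]],"fingers":[1,1,1,1,1]}'; python3 to.py 646 -48 120 103.15
```

```text
clock: 5.75
eef_pos: [586.1, 40.4, 180.3]
tool_rot: [-3.139, -0.001, 1.768]
force: [1.4, 1.3, -0.1]
width: 5.4
clock: 6.38
eef_pos: [655.3, -38.5, 180.6]
tool_rot: [-3.14, -0.001, 1.8]
force: [-0.6, 0.1, -0.7]
width: 5.8
t 6.38 pos [655.3 -38.5 180.6] rpy [-1.7990e+02 -5.0000e-02  1.0315e+02] F [-0.6  0.1 -0.7] w 5.8
travel cm [-0.72 -1.11  6.07] ang deg [-0.1  -0.05  0.  ]
```

```bash
python3 -m jog '{"angular":[[0,0,0],[0,0,0],[0,0,0],[0,0,0]],"travel":[[-0.7,-1.1,1],[-0.7,-1.1,3],[-0.7,-1.1,3],[-0.7,-1.1,3]],"fingers":[1,1,1,1]}'
python3 - <<'E'
from h import *
s=read_state();m=camera_model("wrist"); im=get_image("wrist");np.savez("w3.npz",T=m["T"],K=m["mtx"])
t=get_image("top");s2=get_image("scene")
cv2.imwrite("pics/w3full.png",im[:,:,::-1]);cv2.imwrite("pics/t3.png",t[:,:,::-1]);cv2.imwrite("pics/s3.png",s2[:,:,::-1])
a=cv2.resize(im[60:420,180:460],None,fx=1.6,fy=1.6,interpolation=cv2.INTER_CUBIC)
c=cv2.resize(s2[175:365,225:385],None,fx=2,fy=2,interpolation=cv2.INTER_CUBIC)
o=np.zeros((a.shape[0],a.shape[1]+c.shape[1],3),np.uint8);o[:,:a.shape[1]]=a;o[:c.shape[0],a.shape[1]:]=c
print(o.shape,a.shape);cv2.imwrite("pics/w3.png",o[:,:,::-1]); print(s["eef_pos"],s["tool_rot"],s["force"])
E
```

```text
clock: 6.88
eef_pos: [646.7, -48.1, 152.0]
tool_rot: [3.141, -0.0, 1.8]
force: [-0.4, -0.2, -0.3]
width: 6.2
(576, 768, 3) (576, 448, 3)
[646.74892328 -48.05898703 152.03707044] [ 3.14131166e+00 -1.27516180e-05  1.80044115e+00] [-0.44719912 -0.17772906 -0.28522284]
```

View pics/w3.png

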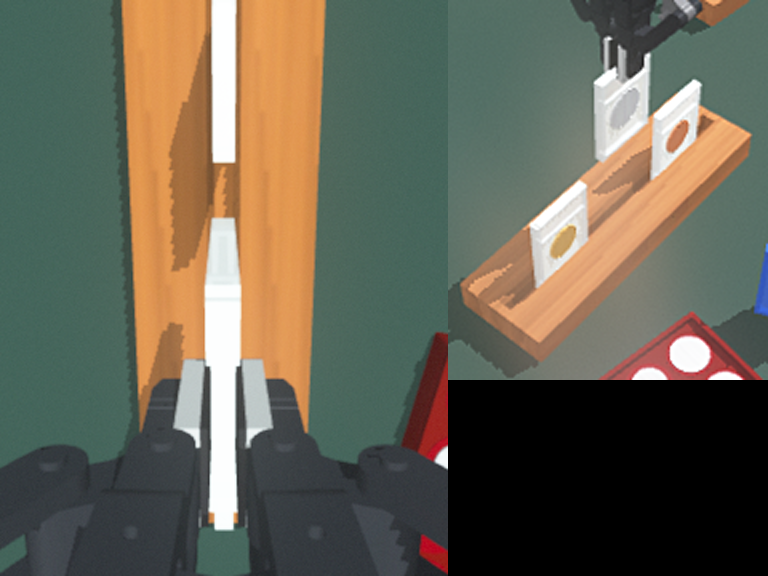

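Run:
```python
from h import *
np.set_printoptions(suppress=True,precision=2)
d=np.load("w3.npz");m=dict(T=d["T"],mtx=d["K"]); u=lambda p:(np.array(p,float)+.5)/1.6-.5+(180,60)
rack=np.array([647.65,-54.95,np.radians(13.15)]); tcp=(646.75,-48.06)
print("tcp",loc(rack,tcp))
print("rack edges L,R",loc(rack,ray(m,u([(122,0),(139,430),(326,0),(309,430)]),30)))
print("groove edges",loc(rack,ray(m,u([(211,190),(239,190)]),30)))
print("left holder -y end top",loc(rack,ray(m,u([(212,162),(235,162)]),96)))
print("held foot +y end",loc(rack,ray(m,u([(211,218),(234,218)]),107)),"top +y end",loc(rack,ray(m,u([(205,286),(241,286)]),193)))
```

```text
tcp [[0.69 6.91]]
rack edges L,R [[-44.29 122.24]
 [-44.57 -90.99]
 [ 46.18 122.3 ]
 [ 47.06 -90.86]]
groove edges [[-5.18 38.17]
 [ 8.29 38.18]]
left holder -y end top [[-3.46 57.34]
 [ 5.05 57.34]]
held foot +y end [[-3.7  38.37]
 [ 4.61 38.38]] top +y end [[-3.41 38.15]
 [ 4.79 38.16]]
```

```bash
python3 -m jog '{"angular":[[0,0,0],[0,0,0],[0,0,0],[0,0,0],[0,0,0]],"travel":[[0,0,2],[0,0,4],[0,0,6],[0,0,6.8],[0,0,6.8]],"fingers":[1,1,1,1,1]}';  python3 to.py 647 -48 75 103.15; python3 -m jog '{"angular":[[0,0,0],[0,0,0],[0,0,0],[0,0,0],[0,0,0]],"travel":[[0,0,0.4],[0,0,0.8],[0,0,1.2],[0,0,1.2],[0,0,1.2]],"fingers":[1,1,1,1,1]}'
```

```text
clock: 7.65
eef_pos: [646.7, -48.3, 83.2]
tool_rot: [-3.141, -0.0, 1.8]
force: [-0.1, -0.1, -0.0]
width: 5.6
t 7.65 pos [646.7 -48.3  83.2] rpy [-1.7995e+02 -2.0000e-02  1.0313e+02] F [-0.1 -0.1 -0. ] w 5.6
travel cm [0.02 0.04 0.82] ang deg [-0.05 -0.02 -0.02]
clock: 8.28
eef_pos: [647.0, -48.3, 71.7]
tool_rot: [3.141, -0.0, 1.8]
force: [-0.7, 0.3, -0.5]
width: 5.8
```

Foot about 27 mm up, in the mouth, with no contact force. I continue slowly.

```bash
python3 -m jog '{"angular":[[0,0,0],[0,0,0],[0,0,0],[0,0,0],[0,0,0]],"travel":[[0,0,0.2],[0,0,0.4],[0,0,0.6],[0,0,0.8],[0,0,0.8]],"fingers":[1,1,1,1,1]}'; python3 -m jog '{"angular":[[0,0,0],[0,0,0],[0,0,0],[0,0,0],[0,0,0]],"travel":[[0,0,0.15],[0,0,0.3],[0,0,0.45],[0,0,0.55],[0,0,0.55]],"fingers":[1,1,1,1,1]}'
```

```text
clock: 8.9
eef_pos: [646.7, -48.3, 63.4]
tool_rot: [-3.141, -0.0, 1.8]
force: [-0.3, 0.4, -0.5]
width: 5.5
clock: 9.52
eef_pos: [646.8, -48.3, 58.0]
tool_rot: [-3.141, -0.0, 1.8]
force: [0.0, -0.2, -1.4]
width: 5.5
```

```bash
for i in 1 2; do python3 -m jog '{"angular":[[0,0,0],[0,0,0],[0,0,0]],"travel":[[0,0,0.1],[0,0,0.15],[0,0,0.15]],"fingers":[1,1,1]}';done
```

```text
clock: 9.9
eef_pos: [646.9, -48.3, 56.6]
tool_rot: [-3.142, 0.0, 1.8]
force: [0.3, 0.3, -0.9]
width: 5.9
clock: 10.28
eef_pos: [647.1, -48.3, 55.3]
tool_rot: [3.141, 0.0, 1.8]
force: [-0.4, -0.1, 0.8]
width: 5.5
```

```bash
python3 -m jog '{"angular":[[0,0,0],[0,0,0]],"travel":[[0,0,0.08],[0,0,0.08]],"fingers":[1,1]}'; python3 -m jog '{"angular":[[0,0,0],[0,0,0]],"travel":[[0,0,0.08],[0,0,0.08]],"fingers":[1,1]}'
```

```text
clock: 10.52
eef_pos: [647.6, -48.2, 55.3]
tool_rot: [3.14, 0.0, 1.8]
force: [-1.2, -0.3, 6.1]
width: 5.5
clock: 10.78
eef_pos: [648.1, -48.1, 55.2]
tool_rot: [3.139, 0.001, 1.8]
force: [-1.9, -0.9, 8.7]
width: 5.8
```

Contact at TCP z 55.3, the same height as in the stand (same 10 mm floor), so the foot is on the bottom. I'll ease the load off and open.

```bash
python3 -m jog '{"angular":[[0,0,0],[0,0,0],[0,0,0]],"travel":[[0,0,-0.07],[0,0,-0.1],[0,0,-0.1]],"fingers":[1,1,1]}'; python3 -m jog '{"angular":[[0,0,0],[0,0,0],[0,0,0],[0,0,0],[0,0,0]],"travel":[[0,0,0],[0,0,0],[0,0,0],[0,0,0],[0,0,0]],"fingers":[0.9,0.75,0.6,0.5,0.5]}'
python3 - <<'E'
from h import *
im=get_image("wrist");s2=get_image("scene")
a=cv2.resize(im[60:420,180:460],None,fx=1.6,fy=1.6,interpolation=cv2.INTER_CUBIC)
c=cv2.resize(s2[175:365,225:385],None,fx=2,fy=2,interpolation=cv2.INTER_CUBIC)
o=np.zeros((576,a.shape[1]+c.shape[1],3),np.uint8);o[:,:a.shape[1]]=a;o[:c.shape[0],a.shape[1]:]=c
cv2.imwrite("pics/w4.png",o[:,:,::-1])
E
```

```text
clock: 11.15
eef_pos: [647.5, -48.2, 55.3]
tool_rot: [3.14, 0.0, 1.8]
force: [-1.7, 0.3, 6.2]
width: 5.4
clock: 11.78
eef_pos: [646.9, -48.3, 54.4]
tool_rot: [-3.142, -0.0, 1.8]
force: [-0.4, -0.0, -0.3]
width: 42.9
```

View pics/w4.png

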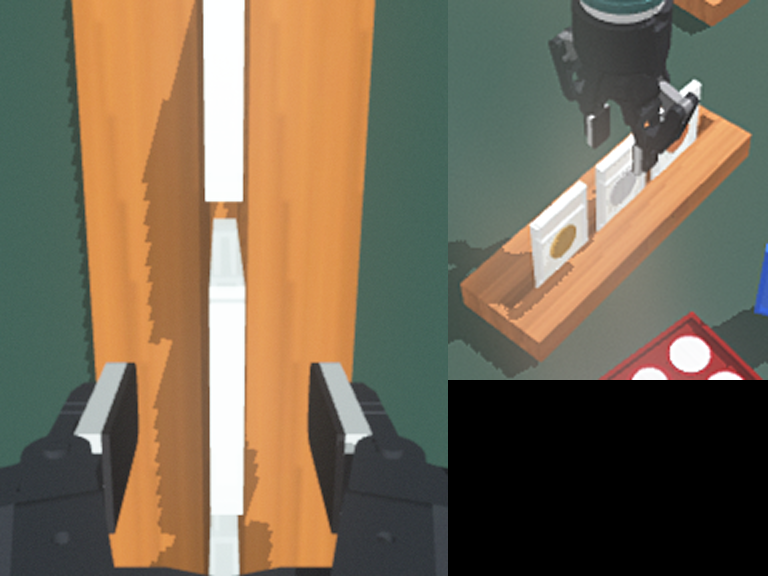

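The holder stands in the groove between the other two, with its silver coin facing the same way and the fingers clear of it on both sides. Now I retreat straight up.

```bash
python3 -m jog '{"angular":[[0,0,0],[0,0,0],[0,0,0],[0,0,0],[0,0,0]],"travel":[[0,0,-1.5],[0,0,-4],[0,0,-8],[0,0,-13],[0,0,-16]],"fingers":[0.5,0.5,0.5,0.5,0.5]}'; python3 -m jog '{"angular":[[0,0,0],[0,0,0],[0,0,0],[0,0,0],[0,0,0]],"travel":[[5,-2,0],[10,-7,0],[12,-12,-2],[12,-16,-2],[12,-16,-2]],"fingers":[0.5,0.5,0.5,0.5,0.5]}'
python3 - <<'E'
from h import *
s2=get_image("scene");t=get_image("top")
c=cv2.resize(s2[205:365,225:385],None,fx=2.4,fy=2.4,interpolation=cv2.INTER_CUBIC)
a=cv2.resize(t[150:330,150:490],None,fx=1.15,fy=1.15)
o=np.zeros((400,800,3),np.uint8);o[:c.shape[0],:c.shape[1]]=c;h=min(400,a.shape[0]);w=min(800-c.shape[1],a.shape[1]);o[:h,c.shape[1]:c.shape[1]+w]=a[:h,:w]
cv2.imwrite("pics/f.png",o[:,:,::-1]);print(read_state()["clock"],read_state()["eef_pos"])
E
```

```text
clock: 12.5
eef_pos: [648.2, -48.0, 218.6]
tool_rot: [3.137, 0.001, 1.8]
force: [0.3, 0.3, -0.3]
width: 42.6
clock: 13.12
eef_pos: [461.1, 31.6, 235.9]
tool_rot: [-3.141, 0.002, 1.801]
force: [1.0, 0.2, -0.4]
width: 42.8
13.225 [464.8079107   32.16606197 235.72153242]
```

View pics/f.png

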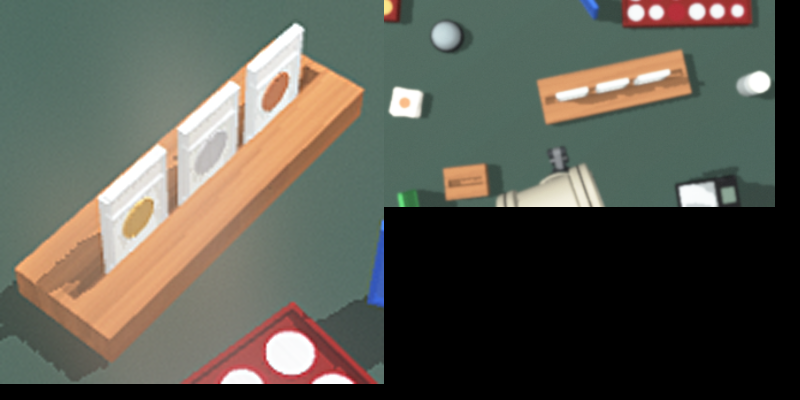

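All three holders stand seated in line in the rack with their coins facing the same way. The stand is empty, the bystanders are in place and the arm is clear.

```bash
python3 -c "
from cell import *
print(finish_job())"
```

```text
the job is handed in; nothing more can be done
None
```

The holder is back in the long rack, between the copper-coin and brass-coin holders, and I handed the job in at about 13 s of the 42 s allowed. I lifted it out of the stand, lowered it into the groove until its foot touched the bottom, eased the load, let go and moved the arm clear.

- **Seating:** contact came at TCP z 55.3 mm, matching the 55.2 mm at which I gripped it in the stand, whose groove floor is at the same height. The contact force reached about 9 N.
- **Position and facing:** the last pictures show it upright, roughly mid-gap, with its silver coin facing the same way as the other two. I measured about 19 to 20 mm free on each side just before lowering it.
- **Surroundings:** by eye, the two other holders and the nearby objects in the last views have not moved, and the stand is empty.
- **Disagreements:** the gripper read 5 to 6 mm on the 8 mm slab, but the hold did not slip. The top and wrist cameras differed by about 1 mm on where the rack is, well within what the groove allows. One carry move stopped about 13 mm off target above the rack, and I corrected it before lowering.

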